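# Register a model car chassis plate in the jig and shut the keeper

### The arm

A 6-joint arm with a two-finger parallel gripper is mounted at the origin on the work surface. World frame = base frame: x ahead of the robot, y to its left, z up, the work surface at z = 0. Lengths are in mm, angles in rad, forces in N, time in s.
With the tool pointing down it reaches from about 400 to 925 mm from the base axis. Payload 12.5 kg.
Tool frame: the origin (TCP) lies at the very end of the fingers, on their centre line; the grasp point (between the pads) lies behind it (env.grip_depth is the z of the grasp point in the tool frame, in mm); z points along the fingers, y is the line along which they close (so a half turn about z gives the same grasp; the last joint's range is limited). The gripper opens to 95 mm and grips with 3 to 60 N. Pads are 20 mm wide; open, the fingers measure 119 mm over their backs; the gripper's body (75 mm by 180 mm) begins 59 mm behind the grasp point.
Start: joints at [1.038, 0.491, 1.559, -0, 1.092, -0.106], TCP at [258.711, 568.96, 214.661] pointing down, gripper open.
Joint ranges: [-3.1, 3.1], [-0.84, 2.19], [0.05, 2.79], [-1.13, 4.28], [0.06, 2.93], [-2.69, 2.69]. Speed limits (rad/s): [2.22, 2.22, 2.79, 3.14, 3.14, 3.14].

### API

Orientations are given as [roll, pitch, yaw] about the fixed x, y, z axes, in that order (R = Rz(yaw) Ry(pitch) Rx(roll)).
In Python, from cell import env, optics gives the robot as it stands.
- The arm moves only by the tool step_arm, never from a script. Its argument "moves" is a list of rows, each an object of numbers: "tx", "ty", "tz": the shift along the tool's x, y, z in mm; "roll": the turn about the tool's z in rad. In form: [{"tx": .., "ty": .., "tz": .., "roll": ..}, ...]. A call has 1 to 12 rows; each row is the pose to reach, as a shift and turn from the pose commanded when the call began, along the tool's axes at that moment; what a row does not reach only later rows make up. A row lasts 1/12 s, in which the tool goes at most 41.7 mm and 7.16 degrees, less where a joint would pass 70% of its speed; a pose out of reach is approached as far as the arm can. A call with a gripper value outside its range is refused whole. "grip" is the finger opening in mm, from 0 to 95.1, set as the call begins (left out, the last holds). The fingers move at their own pace and stop on an object; the grip force is fixed at half the most. Time passes only in rows, so rows that repeat a pose let the fingers close. It gives the time, the measured TCP pose, the force, the opening and the grip force at its end, in the units of the state.
- env.state(): the state, without advancing time (a new reading comes with each control period).
- optics.read_camera(name): name is "scene" or "top" or "wrist"; returns a dict with "pixels" (400x640x3 uint8, blue, green, red), "mtx" (3x3 intrinsics, pixels), "dist" ([k1, k2, p1, p2, k3] as OpenCV has them; the pictures are not rectified), "view" (4x4, takes a point from world to camera coordinates). Camera axes: x right, y down, z forward; pixel columns grow to the right and rows downward; lengths in mm; the calibration is good to about 2 mm. A picture is of the moment at which its call begins. There is no depth.
- env.job_done(): hands the job in; it is judged then, once.
The state is a dict: "t": time; "joints": joint angles; "qvel": joint speeds; "tau": joint torques, N m; "eef_pos": TCP position; "tcp_rot": TCP orientation; "ft_force": force on the tool from outside, world axes, zero at the start; "moment": the same for the moment, N m; "opening": opening from 0.0 (shut) to 1.0 (fully open); "grip_force": force on a finger pad.
Only numpy, scipy, OpenCV 4.12 (cv2) and the standard library are available. Lean on these libraries where they do the work, as an engineer would, in place of code of your own. Each camera call takes 0.05 s, during which the arm holds its last target. There are 200 camera calls.

### The job

The orange keeper arm is lying across the jig's track: swing it well clear, towards the robot's side. Then, without lifting the black chassis plate off the board, push it until its long edge is flush along the aluminium fence and its end is flush against the blue end stop, and finally swing the keeper back so that it lies shut against the plate's free long edge. Leave the wheels, battery and spray can where they are.

Things in the scene. Friction and masses are not known exactly. Their poses are not given: they have to be found in the camera images.
- jig: Fixed grey register board lying on the table, turned about the vertical; 10 mm thick, its top face is the bed. In its own frame it spans x -130..130 and y -210..180 mm; origin on the table under it. The plate belongs in the corner between the fence on its far (+x) side and the end stop on its +y side. All the jig's parts are at most 26 mm above the table, but for the keeper's knob.
- jig_corner (a point): Inner corner at bed height, where the working faces of fence and end stop meet: x = 95, y = 115 mm in the jig's frame. Axes as the jig's; the free bed lies to -x and -y of it.
- fence_face (a point): Middle of the working face of the aluminium fence, at bed height. The fence is straight along the jig's y, 315 mm long, 16 mm high above the bed, 15 mm thick; its face looks to the jig's -x, at x = 95 mm.
- end_stop_face (a point): Middle of the working face of the blue end stop, at bed height. The stop stands across the fence's +y end, 16 mm high above the bed, 52 mm long, 20 mm thick; its face looks to the jig's -y, at y = 115 mm, from x = 58 mm to the fence.
- plate: Loose black chassis plate, 60 (x) by 140 (y) by 12 mm, 0.2 to 0.4 kg, flat on the bed. Blue blocks and a spine on it reach 28 mm above its underside, 13 mm or more inside the long edges, 19 mm inside the ends. Origin: centre of the underside; same either way round. Home, its origin is 30 mm from the fence face and 70 mm from the end stop face, long edges parallel to the fence.
- keeper (a joint): Angle (rad) of the orange keeper arm about its upright pivot. 0: shut, along the jig's -y, parallel to the fence, 1 mm off the near long edge of a plate that is home. Positive swings it towards the jig's -x (robot's side); at 1.57 it points along -x, well clear. Negative, as at the start: across the plate's track, blocking it. Range -0.52 to 1.9; stays where it is left.
- keeper_pivot (a point): Upright pivot of the keeper arm, at bed height, at x = 18, y = 150 mm in the jig's frame. The arm is a bar 16 mm wide, 125 mm long, 2 to 12 mm above the bed; shut, it covers x 18 to 34 and y 25 to 150 mm in the jig's frame.
- keeper_knob (a point): Black upright round knob on the keeper arm, 16 mm across, standing from 12 to 54 mm above the bed, on the arm's middle line, 95 mm along from the pivot and 8 mm to the plate's side of it (shut: x = 26, y = 55 mm in the jig's frame); this point is on its axis, 40 mm above the bed. It can be pushed or pinched from above.
- wheel_a: Loose rubber wheel with white rim lying flat, 64 mm across, 26 mm high, on the table to the right; origin at the centre of its underside. Leave it.
- wheel_b: A second wheel like the first. Leave it.
- battery: Loose blue and white battery pack, 138 by 46 by 25 mm, lying on the table to the left; origin at the centre of its underside. Leave it.
- spray_can: Upright spray can, 56 mm across, 150 mm high, on the table to the left; origin at the centre of its underside. Leave it.
Things that resemble listed ones, but are neither listed nor needed, are in the scene too. Of the things like the plate, leave any that is turquoise; of the rest the larger one is meant.

How it is judged:
By the outcome, as a careful person would: the job done as asked, in the order asked, and still so for the second after the job is handed in, with the robot touching nothing.
It also fails if it takes over 72 s, if anything falls off the work surface, if the arm or the gripper's body presses on something with over 40 N, if the wrist force passes 120 N, or if a joint passes its speed limit or range.

## Working session

There is one attempt and no reset: what is moved stays moved. The work goes in short steps, Python scripts to look and compute and a tool call to move; the robot and the scene stay as the last step left them, time stands still between calls to the robot, and variables do not carry over. Pictures are saved under pics/ and viewed, at most 10 in all, crops included, and the job is handed in when it is done.

Besides the shell and the picture viewer there is one more tool, called by a JSON object that holds its "api" and its "payload". step_arm: Moves the arm, as the interface text tells. Its arguments: {"type":"object","properties":{"moves":{"type":"array"},"grip":{"type":"number"}},"required":["moves"]}

```bash
ls; mkdir -p pics
python3 - <<'E'
from cell import env, optics
import cv2,numpy as np
for n in ["scene","top"]:
    c=optics.read_camera(n); cv2.imwrite(f"pics/{n}0.png",c["pixels"]); np.savez(f"pics/{n}0.npz",**c)
    print(n,c["mtx"].tolist(),c["dist"],c["view"].round(3).tolist())
print(env.state(),env.grip_depth)
E
```

```text
pics
scene [[402.0920929762265, 0.0, 323.5962792808576], [0.0, 402.0920929762265, 200.93740460833774], [0.0, 0.0, 1.0]] [-0.09084318  0.          0.          0.          0.        ] [[-0.531, 0.847, -0.013, 257.388], [0.478, 0.286, -0.83, -193.844], [-0.7, -0.447, -0.557, 1568.141], [0.0, 0.0, 0.0, 1.0]]
top [[401.2372702406727, 0.0, 321.2496307238183], [0.0, 401.2372702406727, 205.5531556395095], [0.0, 0.0, 1.0]] [0.02134334 0.         0.         0.         0.        ] [[-0.008, -1.0, 0.007, -14.33], [-0.997, 0.008, -0.072, 475.902], [0.072, -0.007, -0.997, 1283.665], [0.0, 0.0, 0.0, 1.0]]
{'t': 0.1, 'joints': array([ 1.03837492e+00,  4.91489270e-01,  1.55940890e+00,  5.61240634e-06,
        1.09172023e+00, -1.05647579e-01]), 'qvel': array([-0.00021107, -0.00200456, -0.00280775,  0.00064808, -0.00102022,
       -0.0008758 ]), 'tau': array([ 2.20751914e-03, -6.13625264e+01, -2.58610046e+01,  6.93642022e-02,
        4.70007677e-02,  4.77256651e-05]), 'eef_pos': array([258.597617  , 568.73921345, 214.11938758]), 'tcp_rot': array([-3.14057315e+00, -1.13116435e-04,  2.71481618e+00]), 'ft_force': array([-0.63962536,  0.50875183, -0.06858125]), 'moment': array([-0.05149786,  0.00694596, -0.0683433 ]), 'grip_force': 0.0, 'opening': 0.9973207426250896} -18.8
```

View pics/top0.png

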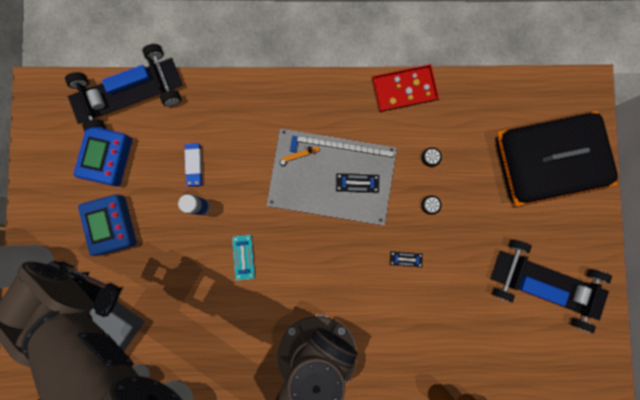

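View pics/scene0.png

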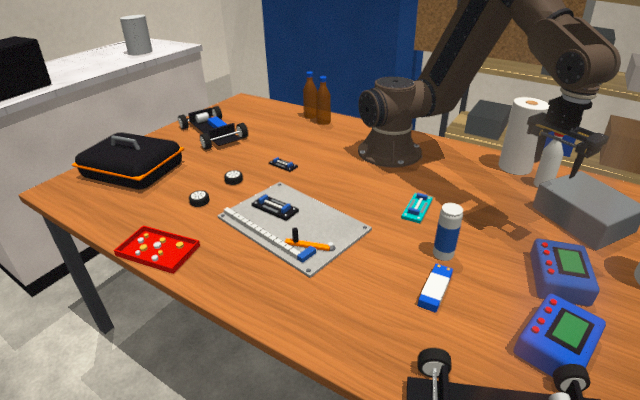

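The top view shows the grey jig with corners near (283,130), (396,150), (384,224) and (268,205). The plate is at (357,183), the keeper pivot at about (283,163) and the blue end stop at (294,144). The small plate at (406,259) and the turquoise one are decoys. The scene view agrees, with the knob at (295,236).

```bash
cat > h.py <<'E'
import numpy as np, cv2
def ray(c,uv):
    p=cv2.undistortPoints(np.array(uv,float).reshape(-1,1,2),c["mtx"],c["dist"]).reshape(-1,2)
    R=c["view"][:3,:3]; o=-R.T@c["view"][:3,3]
    return o,np.c_[p,np.ones(len(p))]@R
def onz(c,uv,z):
    o,d=ray(c,uv); return o+d*((z-o[2])/d[:,2])[:,None]
def meet(c1,p1,c2,p2):
    o1,d1=ray(c1,p1);o2,d2=ray(c2,p2);d1=d1[0];d2=d2[0]
    A=np.c_[d1,-d2]; s=np.linalg.lstsq(A,o2-o1,rcond=None)[0]
    a,b=o1+s[0]*d1,o2+s[1]*d2
    return (a+b)/2,np.linalg.norm(a-b)
def proj(c,P):
    P=np.array(P,float).reshape(-1,3)
    return cv2.projectPoints(P,cv2.Rodrigues(c["view"][:3,:3])[0],c["view"][:3,3],c["mtx"],c["dist"])[0].reshape(-1,2)
E
python3 - <<'E'
from h import *
c=dict(np.load("pics/top0.npz")); im=c["pixels"]; s=dict(np.load("pics/scene0.npz"))
hsv=cv2.cvtColor(im,cv2.COLOR_BGR2HSV)
m=((hsv[...,1]<50)&(hsv[...,2]>70)).astype(np.uint8)*255
m[:125]=0;m[235:]=0;m[:,:255]=0;m[:,410:]=0
m=cv2.morphologyEx(m,cv2.MORPH_OPEN,np.ones((3,3)))
pts=cv2.findNonZero(m); h=cv2.convexHull(pts)
r=cv2.minAreaRect(h);print(r)
b=onz(c,cv2.boxPoints(r),10)
print(b.round(1))
q=np.linalg.norm(np.diff(b,axis=0),axis=1);print(q)
pl=onz(c,[(337,176),(379,177),(378,193),(336,191),(357,183)],22);print("plate",pl.round(1))
print("knob", meet(c,[(316,149)],s,[(295,229)]))
print("pivot",onz(c,[(283,163)],22))
E
```

```text
((331.5946044921875, 176.43243408203125), (119.02486419677734, 78.25392150878906), 9.462321281433105)
[[ 478.7  160.2   10. ]
 [ 733.8  118.1   10. ]
 [ 665.7 -268.5   10. ]
 [ 412.  -221.2   10. ]]
[258.59698818 392.50645933 258.15571477]
plate [[ 571.3  -70.1   22. ]
 [ 567.  -206.5   22. ]
 [ 514.8 -202.3   22. ]
 [ 522.3  -66.3   22. ]
 [ 547.9 -134.7   22. ]]
knob (array([649.707256  ,   3.88760485,  51.68042639]), np.float64(15.673551560444771))
pivot [[615.12616534 105.1214111   22.        ]]
```

{"api": "step_arm", "payload": {"moves": [{"tx": -40, "ty": -30, "tz": -30, "roll": 0.1}, {"tx": -70, "ty": -53, "tz": -50, "roll": 0.2}, {"tx": -100, "ty": -75, "tz": -70, "roll": 0.3}, {"tx": -130, "ty": -98, "tz": -90, "roll": 0.4}, {"tx": -160, "ty": -120, "tz": -100, "roll": 0.5}, {"tx": -190, "ty": -143, "tz": -110, "roll": 0.6}, {"tx": -220, "ty": -166, "tz": -120, "roll": 0.7}, {"tx": -250, "ty": -189, "tz": -130, "roll": 0.8}, {"tx": -280, "ty": -211, "tz": -140, "roll": 0.85}, {"tx": -310, "ty": -234, "tz": -150, "roll": 0.85}, {"tx": -340, "ty": -257, "tz": -150, "roll": 0.85}, {"tx": -370, "ty": -279, "tz": -150, "roll": 0.85}]}}

```text
t: 1.1
eef_pos: [480.7, 159.7, 365.3]
tcp_rot: [3.14, 0.0, 1.864]
ft_force: [0.4, 0.8, 1.0]
opening: 0.999
grip_force: 0.0
```

{"api": "step_arm", "payload": {"moves": [{"tx": -35, "ty": 7}, {"tx": -70, "ty": 14}, {"tx": -105, "ty": 21}, {"tx": -140, "ty": 28}, {"tx": -175, "ty": 35}, {"tx": -205, "ty": 42}, {"tx": -220, "ty": 45}, {"tx": -220, "ty": 45}, {"tx": -220, "ty": 45}]}}

```text
validation failed for argument at $.mo...
```

Run:
```python
from cell import env, optics
from h import *
c=optics.read_camera("wrist"); cv2.imwrite("pics/w1.png",c["pixels"]); np.savez("pics/w1.npz",**c)
print(env.state()["eef_pos"],c["view"].round(3).tolist())
```

```text
[483.21590848 155.54741065 364.53386965] [[0.957, 0.289, 0.002, -507.306], [0.279, -0.928, 0.247, -51.182], [0.073, -0.236, -0.969, 539.484], [0.0, 0.0, 0.0, 1.0]]
```

View pics/w1.png

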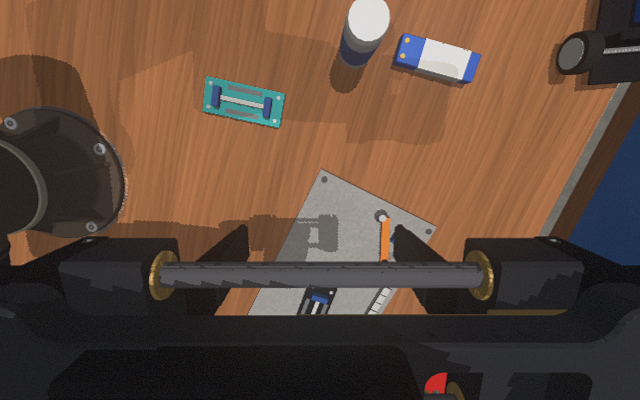

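The move was refused because each row needs all four keys. From the start pose, the wrist view shows the jig corner at (321,170) and the keeper pivot at (381,216). The rest of the jig is hidden behind the gripper, because this camera only sees the tool +x side, so I'll move back along tool -x.

{"api": "step_arm", "payload": {"moves": [{"tx": -35, "ty": -4, "tz": 0, "roll": 0}, {"tx": -70, "ty": -8, "tz": 0, "roll": 0}, {"tx": -105, "ty": -12, "tz": 0, "roll": 0}, {"tx": -140, "ty": -16, "tz": 0, "roll": 0}, {"tx": -175, "ty": -20, "tz": 0, "roll": 0}, {"tx": -210, "ty": -24, "tz": 0, "roll": 0}, {"tx": -245, "ty": -28, "tz": 0, "roll": 0}, {"tx": -280, "ty": -32, "tz": 0, "roll": 0}, {"tx": -315, "ty": -36, "tz": 0, "roll": 0}, {"tx": -345, "ty": -40, "tz": 0, "roll": 0}, {"tx": -360, "ty": -42, "tz": 0, "roll": 0}, {"tx": -360, "ty": -42, "tz": 0, "roll": 0}]}}

```text
t: 2.15
eef_pos: [544.2, -197.4, 363.6]
tcp_rot: [-3.14, -0.001, 1.862]
ft_force: [0.3, 0.5, -0.2]
opening: 1.0
grip_force: 0.0
```

Run:
```python
from cell import env, optics
from h import *
c=optics.read_camera("wrist"); cv2.imwrite("pics/w2.png",c["pixels"]); np.savez("pics/w2.npz",**c)
print(env.state()["eef_pos"],c["view"].round(3).tolist())
```

```text
[ 544.01767085 -195.5842064   363.87310341] [[0.958, 0.286, -0.001, -465.179], [0.278, -0.929, 0.247, -398.674], [0.07, -0.236, -0.969, 450.516], [0.0, 0.0, 0.0, 1.0]]
```

View pics/w2.png

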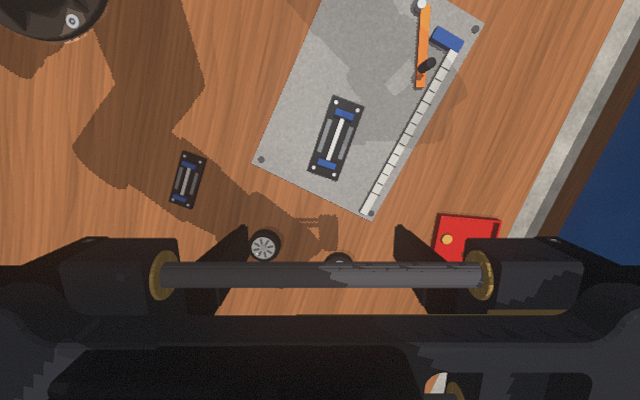

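The wrist view is good. Board corners are at (252,163), (372,221) and (486,20). The plate is centred at (337,138), the knob top is at (431,62), the pivot at (421,4) and the blue stop at (447,39). The fence runs from (365,213) to (455,52).

```bash
cat > meas.py <<'E'
from h import *
def edge(hsv,p,q,n=60,w=7,ch=1,both=False):
    """subpixel edge points along p-q: strongest step of channel ch across"""
    p,q=np.array(p,float),np.array(q,float);d=(q-p)/np.linalg.norm(q-p);nn=np.array([-d[1],d[0]])
    t=np.linspace(.08,.92,n);s=np.arange(-w,w+.01,.5)
    P=p+t[:,None]*(q-p);G=(P[:,None]+s[None,:,None]*nn).astype(np.float32)
    v=cv2.remap(cv2.GaussianBlur(hsv[...,ch],(3,3),0).astype(np.float32),G[...,0],G[...,1],cv2.INTER_LINEAR)
    k=np.abs(np.gradient(v,axis=1)).argmax(1)
    return P+s[k][:,None]*nn
def fit(P):
    P=np.asarray(P)[:,:2].astype(np.float32)
    for _ in range(4):
        vx,vy,x,y=cv2.fitLine(P,cv2.DIST_HUBER,0,.01,.01).ravel();r=np.abs((P-[x,y])@[-vy,vx]);P=P[r<max(1.5,2*np.median(r))]
    return np.array([x,y]),np.array([vx,vy]),np.median(r)
def cross(a,b):
    t=np.linalg.solve(np.c_[a[1],-b[1]],b[0]-a[0]);return a[0]+t[0]*a[1]
E
python3 - <<'E'
from meas import *
c=dict(np.load("pics/w2.npz"));im=c["pixels"];hsv=cv2.cvtColor(im,cv2.COLOR_BGR2HSV)
t=dict(np.load("pics/top0.npz"));s=dict(np.load("pics/scene0.npz"))
L={}
for n,p,q in [("left",(252,163),(318,5)),("bot",(252,163),(372,221)),("right",(374,221),(486,20))]:
    E=onz(c,edge(hsv,p,q),10);L[n]=fit(E);print(n,L[n],np.degrees(np.arctan2(L[n][1][1],L[n][1][0])))
print("corner lb",cross(L["left"],L["bot"]),"rb",cross(L["right"],L["bot"]))
# fence: face line in wood/bright: bright mask
b=((hsv[...,2]>150)&(hsv[...,1]<40)).astype(np.uint8)
n,lab,st,ce=cv2.connectedComponentsWithStats(b)
# plate
dk=(cv2.cvtColor(im,cv2.COLOR_BGR2GRAY)<75).astype(np.uint8);dk[:85]=0;dk[190:]=0;dk[:,:295]=0;dk[:,372:]=0
dk=cv2.morphologyEx(dk,cv2.MORPH_CLOSE,np.ones((9,9)))
cs,_=cv2.findContours(dk,0,2);k=max(cs,key=cv2.contourArea);W=onz(c,k.reshape(-1,2),22)
r=cv2.minAreaRect(W[:,:2].astype(np.float32));print("plate@22",r,cv2.boxPoints(r).round(1).tolist())
# blue stop
bl=cv2.inRange(hsv,(100,120,60),(130,255,255));bl[100:]=0
ks=[k for k in cv2.findContours(bl,0,2)[0] if cv2.contourArea(k)>60]
for k in ks:print("stop px",cv2.minAreaRect(k),"@26",cv2.boxPoints(cv2.minAreaRect(onz(c,k.reshape(-1,2),26)[:,:2].astype(np.float32))).round(1).tolist())
print("knob top w",onz(c,[(431,62)],64),"knob base",onz(c,[(424,71)],22))
for nm,a,u,v in[("knob w/s",s,(431,61),(295,229)),("knob w/t",t,(431,61),(316,149)),("plate w/t",t,(337,138),(357,182.5)),("pl w/s",s,(337,138),(275,206))]:print(nm,*meet(c,[u],a,[v]))
print("fence end top",onz(c,[(361,211),(371,216),(452,50)],26))
print("pivot",onz(c,[(421,4)],22))
E
python3 -c "
import cv2;i=cv2.imread('pics/w2.png');cv2.imwrite('pics/w2c.png',cv2.resize(i[0:225,240:500],None,fx=2.6,fy=2.6,interpolation=cv2.INTER_CUBIC))"
```

```text
left (array([439.4133 , -72.52323], dtype=float32), array([0.1729351, 0.9849332], dtype=float32), np.float32(0.24504787)) 80.04148
bot (array([ 539.12506, -244.28749], dtype=float32), array([ 0.98465693, -0.17450146], dtype=float32), np.float32(0.3273533)) -10.049647
right (array([706.2142  , -58.127773], dtype=float32), array([0.17253235, 0.9850038 ], dtype=float32), np.float32(0.30561656)) 80.06491
corner lb [ 413.174   -221.96637] rb [ 669.55774 -267.40283]
plate@22 ((551.8577270507812, -135.81179809570312), (138.7615966796875, 58.31513214111328), 87.18034362792969) [[519.2999877929688, -203.6999969482422], [577.5999755859375, -206.5], [584.4000244140625, -67.9000015258789], [526.0999755859375, -65.0999984741211]]
stop px ((447.4705810546875, 38.882354736328125), (30.526748657226562, 13.033891677856445), 30.963754653930664) @26 [[654.9000244140625, 66.4000015258789], [705.2000122070312, 57.400001525878906], [708.5, 76.0], [658.2000122070312, 85.0]]
knob top w [[657.98892552  19.13465277  64.        ]] knob base [[663.78548693  16.07073608  22.        ]]
knob w/s [657.89425715  20.46807586  63.15733432] 0.6514292067376294
knob w/t [636.09012049  -3.16326694 137.84209947] 1.0785454693732892
plate w/t [ 553.52740673 -134.04548184   10.42266818] 6.182895973663217
pl w/s [ 554.91363392 -131.67449928   22.09748415] 1.278817386177143
fence end top [[ 639.55473102 -248.34183211   26.        ]
 [ 661.08430105 -252.29439397   26.        ]
 [ 695.20361809   58.1112081    26.        ]]
pivot [[621.95684525 107.3897852   22.        ]]
```

View pics/w2c.png

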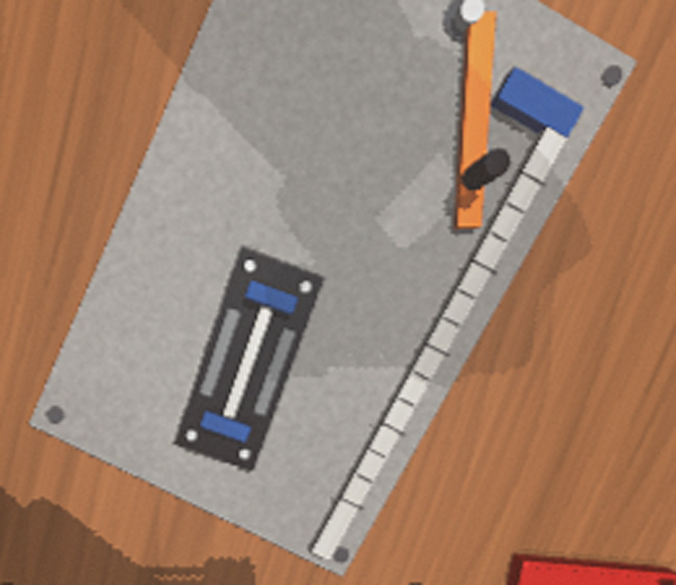

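The crop confirms the layout: the keeper lies across the track with its knob leaning in view to (490,165), and the plate is clear of everything. Wrist and scene views put the knob top at z≈63 and the plate top at z≈22, matching the text. I take the jig origin as (577.7,-37.8) with yaw -0.1737.

{"api": "step_arm", "payload": {"grip": 34, "moves": [{"tx": 18, "ty": 18, "tz": 20, "roll": 0}, {"tx": 36, "ty": 36, "tz": 45, "roll": 0}, {"tx": 55, "ty": 55, "tz": 70, "roll": 0}, {"tx": 74, "ty": 73, "tz": 95, "roll": 0}, {"tx": 93, "ty": 91, "tz": 120, "roll": -0.05}, {"tx": 112, "ty": 110, "tz": 145, "roll": -0.1}, {"tx": 131, "ty": 128, "tz": 170, "roll": -0.1}, {"tx": 150, "ty": 147, "tz": 195, "roll": -0.1}, {"tx": 165, "ty": 162, "tz": 220, "roll": -0.1}, {"tx": 174, "ty": 171, "tz": 240, "roll": -0.1}, {"tx": 174, "ty": 171, "tz": 244, "roll": -0.1}, {"tx": 174, "ty": 171, "tz": 244, "roll": -0.1}]}}

```text
t: 3.2
eef_pos: [656.3, 23.0, 119.6]
tcp_rot: [-3.139, -0.001, 1.967]
ft_force: [-0.6, 0.3, -0.3]
opening: 0.36
grip_force: 0.0
```

```bash
cat > p.py <<'E'
# plan helper: world/jig targets -> tool shifts from current pose
from h import *
from cell import env
O=np.array([577.7,-37.8]);Y=-.1737;ex=np.array([np.cos(Y),np.sin(Y)]);ey=np.array([-ex[1],ex[0]])
def j2w(x,y):return O+x*ex+y*ey
def w2j(p):d=np.array(p)[:2]-O;return np.array([d@ex,d@ey])
def shift(w,z=None,yh=None):
    s=env.state();yaw=s["tcp_rot"][2];d=np.array(w)-s["eef_pos"][:2]
    x=np.array([np.cos(yaw),np.sin(yaw)]);y=np.array([np.sin(yaw),-np.cos(yaw)])
    r=0 if yh is None else (((yaw-np.pi/2)-yh+np.pi/2)%np.pi-np.pi/2)
    return np.round([d@x,d@y,0 if z is None else s["eef_pos"][2]-z,r],3)
E
python3 - <<'E'
from p import *
s=env.state();print(s["eef_pos"],s["tcp_rot"],s["opening"],s["joints"][5],w2j(s["eef_pos"]))
print(shift((657.9,19.8),36))
E
```

```text
[656.31001029  22.97752375 119.58032285] [-3.13924246e+00 -1.32626519e-03  1.96716101e+00] 0.35970732906956276 -0.46204814169942576 [66.92304204 73.44894522]
[-3.545  0.24  83.58   0.   ]
```

{"api": "step_arm", "payload": {"moves": [{"tx": -2, "ty": 0, "tz": 25, "roll": 0}, {"tx": -3, "ty": 0, "tz": 50, "roll": 0}, {"tx": -3, "ty": 0, "tz": 72, "roll": 0}, {"tx": -3, "ty": 0, "tz": 83, "roll": 0}, {"tx": -3, "ty": 0, "tz": 83, "roll": 0}, {"tx": -3, "ty": 0, "tz": 83, "roll": 0}]}}

```text
t: 3.7
eef_pos: [658.9, 18.2, 39.0]
tcp_rot: [3.141, 0.0, 1.964]
ft_force: [0.7, -0.4, 0.1]
opening: 0.358
grip_force: 0.0
```

{"api": "step_arm", "payload": {"moves": [{"tx": 0.5, "ty": -9.5, "tz": 0, "roll": 0.1}, {"tx": 1.9, "ty": -18.9, "tz": 0, "roll": 0.2}, {"tx": 4.2, "ty": -28.1, "tz": 0, "roll": 0.3}, {"tx": 7.5, "ty": -37, "tz": 0, "roll": 0.4}, {"tx": 11.6, "ty": -45.5, "tz": 0, "roll": 0.5}, {"tx": 16.6, "ty": -53.6, "tz": 0, "roll": 0.6}, {"tx": 22.3, "ty": -61.2, "tz": 0, "roll": 0.7}, {"tx": 28.8, "ty": -68.1, "tz": 0, "roll": 0.8}, {"tx": 35.9, "ty": -74.4, "tz": 0, "roll": 0.9}, {"tx": 43.7, "ty": -79.9, "tz": 0, "roll": 1.0}, {"tx": 51.9, "ty": -84.7, "tz": 0, "roll": 1.1}, {"tx": 51.9, "ty": -84.7, "tz": 0, "roll": 1.1}]}}

```text
t: 4.7
eef_pos: [560.3, 34.4, 39.7]
tcp_rot: [3.14, -0.001, 0.861]
ft_force: [0.5, -0.3, -0.8]
opening: 0.356
grip_force: 0.0
```

Run:
```python
from p import *
s=env.state();print(s["eef_pos"],s["tcp_rot"],s["ft_force"],s["joints"][5],w2j(s["eef_pos"]))
d=s["eef_pos"][:2]-j2w(18,150);print(np.linalg.norm(d))
a=np.arctan2(*-w2j(s["eef_pos"])+[18,150]);print("swing angle",a+.084)
for th in np.arange(.25,1.1,.1):pass
```

```text
[560.25334086  34.38412267  39.67678617] [ 3.13990264e+00 -1.48028746e-03  8.60754006e-01] [ 0.5472917  -0.29570055 -0.80167815] 0.6533889280958005 [-29.6595491   68.08263088]
94.77282301980694
swing angle 0.610929860055203
```

{"api": "step_arm", "payload": {"moves": [{"tx": 0.5, "ty": -9.5, "tz": 0, "roll": 0.1}, {"tx": 1.9, "ty": -18.9, "tz": 0, "roll": 0.2}, {"tx": 4.2, "ty": -28.1, "tz": 0, "roll": 0.3}, {"tx": 7.5, "ty": -37, "tz": 0, "roll": 0.4}, {"tx": 11.6, "ty": -45.5, "tz": 0, "roll": 0.5}, {"tx": 16.6, "ty": -53.6, "tz": 0, "roll": 0.6}, {"tx": 22.3, "ty": -61.2, "tz": 0, "roll": 0.7}, {"tx": 28.8, "ty": -68.1, "tz": 0, "roll": 0.8}, {"tx": 35.9, "ty": -74.4, "tz": 0, "roll": 0.9}, {"tx": 43.7, "ty": -79.9, "tz": 0, "roll": 1.0}, {"tx": 48, "ty": -82.4, "tz": 0, "roll": 1.05}, {"tx": 48, "ty": -82.4, "tz": 0, "roll": 1.05}]}}

```text
t: 5.7
eef_pos: [530.0, 124.5, 38.9]
tcp_rot: [-3.141, -0.002, -0.183]
ft_force: [-0.4, -0.3, 0.5]
opening: 0.36
grip_force: 0.0
```

{"api": "step_arm", "payload": {"moves": [{"tx": 0, "ty": 4, "tz": -20, "roll": 0}, {"tx": 0, "ty": 4, "tz": -50, "roll": 0}, {"tx": 0, "ty": 4, "tz": -80, "roll": 0}, {"tx": 0, "ty": 4, "tz": -80, "roll": 0}]}}

```text
t: 6.03
eef_pos: [530.8, 119.7, 123.3]
tcp_rot: [-3.139, -0.008, -0.181]
ft_force: [0.7, -0.4, 0.5]
opening: 0.352
grip_force: 0.0
```

Run:
```python
from p import *
s=env.state();print(s["eef_pos"],s["tcp_rot"],s["ft_force"],s["joints"][5],w2j(s["eef_pos"]))
# stage above, beyond near edge of plate
e=w2j((551.9,-135.8));print("plate jig",e)
for x,y,z in[(-75,e[1],120),(-60,e[1],16)]:print(shift(j2w(x,y),z,Y+np.pi/2))
```

```text
[530.78784474 119.71561014 123.34270969] [-3.1390747  -0.0084862  -0.18067323] [ 0.65823665 -0.44377361  0.53053534] 1.851781171853169 [-73.42930703 147.03759593]
plate jig [  -8.47463388 -100.98425907]
[ 1.59000e-01  2.48027e+02  3.34300e+00 -7.00000e-03]
[ 1.51580e+01  2.47922e+02  1.07343e+02 -7.00000e-03]
```

{"api": "step_arm", "payload": {"grip": 95, "moves": [{"tx": 0, "ty": 35, "tz": 0, "roll": 0}, {"tx": 0, "ty": 70, "tz": 0, "roll": 0}, {"tx": 0, "ty": 105, "tz": 0, "roll": 0}, {"tx": 0, "ty": 140, "tz": 0, "roll": 0}, {"tx": 0, "ty": 175, "tz": 0, "roll": 0}, {"tx": -2, "ty": 210, "tz": 15, "roll": 0}, {"tx": -2, "ty": 235, "tz": 40, "roll": 0}, {"tx": -2, "ty": 248, "tz": 65, "roll": 0}, {"tx": -2, "ty": 248, "tz": 85, "roll": 0}, {"tx": -2, "ty": 248, "tz": 92, "roll": 0}, {"tx": -2, "ty": 248, "tz": 92, "roll": 0}, {"tx": -2, "ty": 248, "tz": 92, "roll": 0}]}}

```text
t: 7.03
eef_pos: [480.9, -123.5, 26.2]
tcp_rot: [-3.142, -0.0, -0.183]
ft_force: [-0.3, 0.5, -0.2]
opening: 0.997
grip_force: 0.0
```

Run:
```python
from p import *
s=env.state();print(s["eef_pos"],s["tcp_rot"],s["opening"],s["ft_force"],w2j(s["eef_pos"]))
from cell import optics
c=optics.read_camera("scene");cv2.imwrite("pics/s2.png",c["pixels"]);cv2.imwrite("pics/s2c.png",cv2.resize(c["pixels"][130:290,200:440],None,fx=3,fy=3))
```

```text
[ 480.86941483 -123.45060121   26.22818771] [-3.14155515e+00 -4.36192526e-04 -1.83173559e-01] 0.9974491253705237 [-0.27421153  0.46718765 -0.16858765] [ -80.57067417 -101.09675651]
```

View pics/s2c.png

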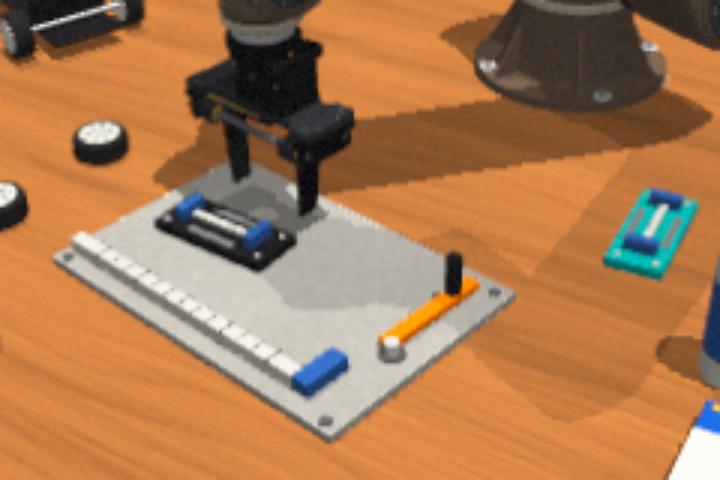

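The crop shows the keeper swung fully clear towards the robot at about (430,310), with both fingers on the robot's side of the plate. Next I push towards the fence.

{"api": "step_arm", "payload": {"moves": [{"tx": 2, "ty": 0, "tz": 10, "roll": -0.009}, {"tx": 14, "ty": 0, "tz": 11, "roll": -0.009}, {"tx": 24, "ty": 0, "tz": 11, "roll": -0.009}, {"tx": 33, "ty": 0, "tz": 11, "roll": -0.009}, {"tx": 42, "ty": 0, "tz": 11, "roll": -0.009}, {"tx": 51, "ty": 0, "tz": 11, "roll": -0.009}, {"tx": 60, "ty": 0, "tz": 11, "roll": -0.009}, {"tx": 69, "ty": 0, "tz": 11, "roll": -0.009}, {"tx": 78, "ty": 0, "tz": 11, "roll": -0.009}, {"tx": 85, "ty": 0, "tz": 11, "roll": -0.009}, {"tx": 92, "ty": 0, "tz": 11, "roll": -0.009}, {"tx": 92, "ty": 0, "tz": 11, "roll": -0.009}]}}

```text
t: 8.08
eef_pos: [572.6, -140.9, 14.6]
tcp_rot: [3.141, -0.002, -0.176]
ft_force: [-0.5, -0.1, -0.5]
opening: 1.0
grip_force: 0.0
```

{"api": "step_arm", "payload": {"moves": [{"tx": 3, "ty": 0, "tz": 0, "roll": 0}, {"tx": 6, "ty": 0, "tz": 0, "roll": 0}, {"tx": 8, "ty": 0, "tz": 0, "roll": 0}, {"tx": 10, "ty": 0, "tz": 0, "roll": 0}, {"tx": 10, "ty": 0, "tz": 0, "roll": 0}]}}

```text
t: 8.5
eef_pos: [581.2, -142.3, 14.6]
tcp_rot: [3.142, -0.001, -0.176]
ft_force: [0.4, -0.0, -0.4]
opening: 1.0
grip_force: 0.0
```

Run:
```python
from p import *
s=env.state();print(s["eef_pos"],s["tcp_rot"],s["opening"],s["ft_force"],w2j(s["eef_pos"]))
```

```text
[ 581.173766   -142.31705202   14.58299901] [ 3.14159158e+00 -5.69177645e-04 -1.76222981e-01] 0.9995869230054201 [ 0.43112417 -0.04630995 -0.43923697] [  21.48494994 -102.34392088]
```

{"api": "step_arm", "payload": {"moves": [{"tx": 1, "ty": 0, "tz": 0, "roll": 0}, {"tx": 2, "ty": 0, "tz": 0, "roll": 0}, {"tx": 2, "ty": 0, "tz": 0, "roll": 0}]}}

```text
t: 8.75
eef_pos: [582.6, -142.5, 14.6]
tcp_rot: [-3.142, 0.0, -0.176]
ft_force: [-2.1, 0.4, 0.8]
opening: 1.0
grip_force: 0.9
```

{"api": "step_arm", "payload": {"moves": [{"tx": 1, "ty": 0, "tz": 0, "roll": 0}, {"tx": 1.5, "ty": 0, "tz": 0, "roll": 0}, {"tx": 1.5, "ty": 0, "tz": 0, "roll": 0}]}}

```text
t: 9.0
eef_pos: [582.8, -142.5, 14.6]
tcp_rot: [-3.141, 0.003, -0.176]
ft_force: [-8.0, -1.0, 5.4]
opening: 1.003
grip_force: 4.2
```

{"api": "step_arm", "payload": {"grip": 0, "moves": [{"tx": -8, "ty": 0, "tz": 0, "roll": 0}, {"tx": -16, "ty": 0, "tz": -10, "roll": 0}, {"tx": -16, "ty": 15, "tz": -40, "roll": 0}, {"tx": -5, "ty": 45, "tz": -60, "roll": 0}, {"tx": 20, "ty": 75, "tz": -60, "roll": 0}, {"tx": 40, "ty": 100, "tz": -60, "roll": 0}, {"tx": 43, "ty": 112, "tz": -60, "roll": 0}, {"tx": 43, "ty": 112, "tz": -60, "roll": 0}, {"tx": 43, "ty": 112, "tz": -60, "roll": 0}]}}

```text
t: 9.75
eef_pos: [606.0, -260.4, 74.6]
tcp_rot: [-3.141, 0.001, -0.177]
ft_force: [-0.0, 1.5, 0.3]
opening: 0.425
grip_force: 0.0
```

Run:
```python
from p import *
from cell import optics
s=env.state();print(s["eef_pos"],s["tcp_rot"],s["opening"],s["ft_force"],w2j(s["eef_pos"]))
c=optics.read_camera("scene");cv2.imwrite("pics/s3c.png",cv2.resize(c["pixels"][130:290,200:440],None,fx=3,fy=3))
```

```text
[ 605.96918437 -260.37505963   74.55237475] [-3.14110390e+00  6.37917155e-04 -1.77210812e-01] 0.4249768915585401 [-0.02100384  1.50183257  0.28313478] [  66.31095922 -214.34005842]
```

View pics/s3c.png

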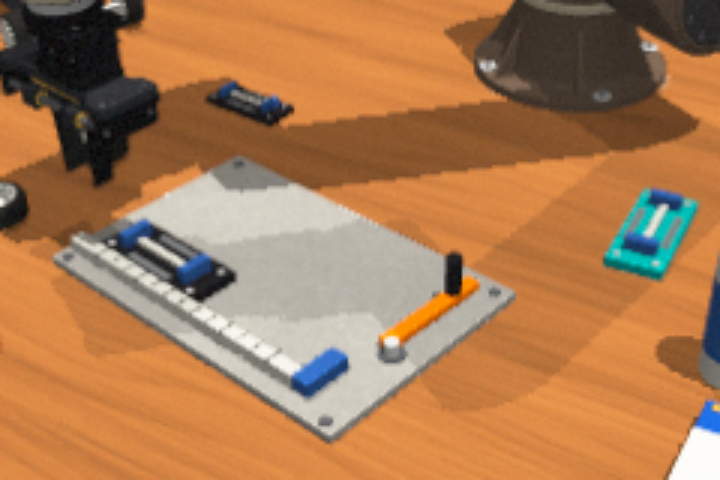

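The crop shows the plate lying flush along the fence near its -y end, and the keeper still clear. I'll lower the closing fingers behind the plate's end.

{"api": "step_arm", "payload": {"grip": 0, "moves": [{"tx": -1, "ty": 0, "tz": 5, "roll": 0}, {"tx": -1, "ty": 0, "tz": 15, "roll": 0}, {"tx": -1, "ty": 0, "tz": 30, "roll": 0}, {"tx": -1, "ty": 0, "tz": 45, "roll": 0}, {"tx": -1, "ty": 0, "tz": 57, "roll": 0}, {"tx": -1, "ty": 0, "tz": 60, "roll": 0}, {"tx": -1, "ty": 0, "tz": 60, "roll": 0}, {"tx": -1, "ty": 0, "tz": 60, "roll": 0}]}}

```text
t: 10.47
eef_pos: [606.0, -260.2, 14.7]
tcp_rot: [-3.141, 0.0, -0.176]
ft_force: [0.2, -1.0, 0.5]
opening: 0.008
grip_force: 0.0
```

{"api": "step_arm", "payload": {"moves": [{"tx": 0, "ty": -10, "tz": 0, "roll": 0}, {"tx": 0, "ty": -20, "tz": 0, "roll": 0}, {"tx": 0, "ty": -30, "tz": 0, "roll": 0}, {"tx": 0, "ty": -40, "tz": 0, "roll": 0}, {"tx": 0, "ty": -49, "tz": 0, "roll": 0}, {"tx": 0, "ty": -58, "tz": 0, "roll": 0}, {"tx": 0, "ty": -67, "tz": 0, "roll": 0}, {"tx": 0, "ty": -76, "tz": 0, "roll": 0}, {"tx": 0, "ty": -85, "tz": 0, "roll": 0}, {"tx": 0, "ty": -94, "tz": 0, "roll": 0}, {"tx": 0, "ty": -103, "tz": 0, "roll": 0}, {"tx": 0, "ty": -110, "tz": 0, "roll": 0}]}}

```text
t: 11.47
eef_pos: [625.3, -151.1, 14.6]
tcp_rot: [-3.141, 0.0, -0.176]
ft_force: [-0.6, -1.8, 2.3]
opening: 0.003
grip_force: 1.4
```

Run:
```python
from p import *
s=env.state();print(s["eef_pos"],s["tcp_rot"],s["opening"],s["ft_force"],w2j(s["eef_pos"]))
```

```text
[ 625.33111726 -151.09456741   14.61655884] [-3.14149068e+00  6.01757244e-05 -1.75943819e-01] 0.002829936510571133 [-0.58867476 -1.79088848  2.26942379] [  66.49482255 -103.35773271]
```

{"api": "step_arm", "payload": {"moves": [{"tx": 0, "ty": -9, "tz": 0, "roll": 0}, {"tx": 0, "ty": -18, "tz": 0, "roll": 0}, {"tx": 0, "ty": -27, "tz": 0, "roll": 0}, {"tx": 0, "ty": -36, "tz": 0, "roll": 0}, {"tx": 0, "ty": -44, "tz": 0, "roll": 0}, {"tx": 0, "ty": -50, "tz": 0, "roll": 0}, {"tx": 0, "ty": -55, "tz": 0, "roll": 0}, {"tx": 0, "ty": -59, "tz": 0, "roll": 0}, {"tx": 0, "ty": -61, "tz": 0, "roll": 0}, {"tx": 0, "ty": -61, "tz": 0, "roll": 0}]}}

```text
t: 12.3
eef_pos: [635.9, -91.6, 14.5]
tcp_rot: [-3.141, 0.0, -0.176]
ft_force: [-0.2, -0.2, 0.0]
opening: 0.004
grip_force: 0.0
```

{"api": "step_arm", "payload": {"moves": [{"tx": 0, "ty": -1, "tz": 0, "roll": 0}, {"tx": 0, "ty": -2, "tz": 0, "roll": 0}, {"tx": 0, "ty": -2, "tz": 0, "roll": 0}]}}

```text
t: 12.55
eef_pos: [636.1, -90.1, 14.5]
tcp_rot: [-3.141, 0.0, -0.176]
ft_force: [-0.2, -0.9, -0.1]
opening: 0.009
grip_force: 0.2
```

{"api": "step_arm", "payload": {"moves": [{"tx": 0, "ty": -1, "tz": 0, "roll": 0}, {"tx": 0, "ty": -2, "tz": 0, "roll": 0}, {"tx": 0, "ty": -2, "tz": 0, "roll": 0}]}}

```text
t: 12.8
eef_pos: [636.5, -88.0, 14.5]
tcp_rot: [-3.141, 0.0, -0.176]
ft_force: [-0.9, -0.6, -1.0]
opening: 0.008
grip_force: 0.2
```

{"api": "step_arm", "payload": {"moves": [{"tx": 0, "ty": -1, "tz": 0, "roll": 0}, {"tx": 0, "ty": -2, "tz": 0, "roll": 0}, {"tx": 0, "ty": -2, "tz": 0, "roll": 0}]}}

```text
t: 13.05
eef_pos: [636.9, -86.0, 14.6]
tcp_rot: [-3.141, 0.0, -0.176]
ft_force: [-1.6, -0.1, -0.1]
opening: 0.006
grip_force: 0.1
```

{"api": "step_arm", "payload": {"moves": [{"tx": 0, "ty": -1, "tz": 0, "roll": 0}, {"tx": 0, "ty": -1, "tz": 0, "roll": 0}, {"tx": 0, "ty": -1, "tz": 0, "roll": 0}]}}

```text
t: 13.3
eef_pos: [637.2, -85.1, 14.7]
tcp_rot: [-3.141, -0.0, -0.176]
ft_force: [-0.7, 0.5, 0.7]
opening: 0.006
grip_force: 0.0
```

{"api": "step_arm", "payload": {"moves": [{"tx": 0, "ty": -1, "tz": 0, "roll": 0}, {"tx": 0, "ty": -2, "tz": 0, "roll": 0}, {"tx": 0, "ty": -2, "tz": 0, "roll": 0}]}}

```text
t: 13.55
eef_pos: [637.6, -83.1, 14.7]
tcp_rot: [-3.142, -0.0, -0.176]
ft_force: [-0.1, -0.8, -0.1]
opening: 0.005
grip_force: 0.3
```

{"api": "step_arm", "payload": {"moves": [{"tx": 0, "ty": -1, "tz": 0, "roll": 0}, {"tx": 0, "ty": -1, "tz": 0, "roll": 0}, {"tx": 0, "ty": -1, "tz": 0, "roll": 0}]}}

```text
t: 13.8
eef_pos: [637.7, -82.2, 14.7]
tcp_rot: [-3.141, -0.0, -0.176]
ft_force: [-0.5, -1.1, 0.6]
opening: 0.001
grip_force: 0.3
```

Run:
```python
from p import *
from cell import optics
c=optics.read_camera("scene");np.savez("pics/s4.npz",**c);print(proj(c,[[*j2w(95,115),22],[*j2w(35,115),22],[*j2w(35,-25),22],[*j2w(95,-25),22],[*j2w(58,115),26]]).round(1).tolist())
cv2.imwrite("pics/s4c.png",cv2.resize(c["pixels"][180:270,220:355],None,fx=5.5,fy=5.5,interpolation=cv2.INTER_CUBIC))
```

```text
[[300.7, 252.9], [316.3, 241.8], [280.8, 221.3], [265.2, 231.0], [310.4, 244.8]]
```

View pics/s4c.png

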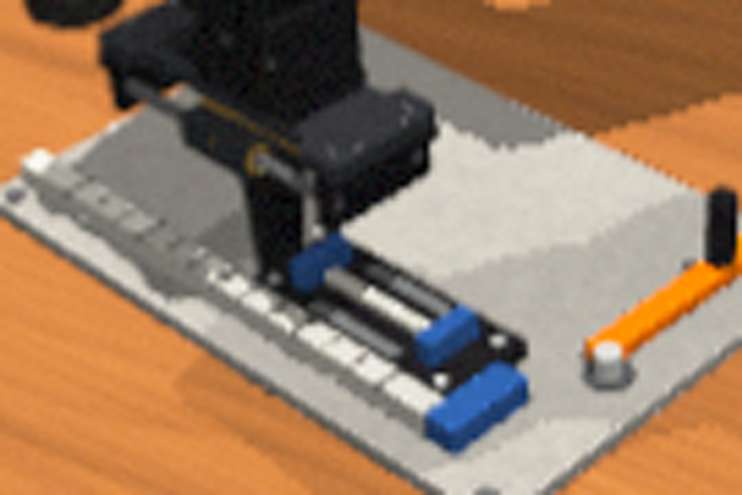

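The crop shows the plate almost at the blue stop, with its near corner at about (525,345). That is within 1 px of the predicted home corner. I'll push on until there is firm contact.

{"api": "step_arm", "payload": {"moves": [{"tx": 0, "ty": -1, "tz": 0, "roll": 0}, {"tx": 0, "ty": -2, "tz": 0, "roll": 0}, {"tx": 0, "ty": -2, "tz": 0, "roll": 0}]}}

```text
t: 14.1
eef_pos: [638.1, -80.2, 14.7]
tcp_rot: [-3.142, -0.0, -0.176]
ft_force: [-0.5, -1.6, 0.4]
opening: 0.003
grip_force: 0.6
```

{"api": "step_arm", "payload": {"moves": [{"tx": 0, "ty": -1, "tz": 0, "roll": 0}, {"tx": 0, "ty": -1, "tz": 0, "roll": 0}, {"tx": 0, "ty": -1, "tz": 0, "roll": 0}]}}

```text
t: 14.35
eef_pos: [638.2, -79.2, 14.7]
tcp_rot: [-3.141, -0.0, -0.176]
ft_force: [0.0, -2.0, 1.3]
opening: 0.002
grip_force: 0.6
```

{"api": "step_arm", "payload": {"moves": [{"tx": 0, "ty": -1, "tz": 0, "roll": 0}, {"tx": 0, "ty": -1, "tz": 0, "roll": 0}, {"tx": 0, "ty": -1, "tz": 0, "roll": 0}]}}

```text
t: 14.6
eef_pos: [638.3, -79.1, 14.7]
tcp_rot: [3.141, -0.0, -0.176]
ft_force: [-1.8, -7.1, 0.8]
opening: 0.002
grip_force: 3.5
```

{"api": "step_arm", "payload": {"moves": [{"tx": 0, "ty": -1, "tz": 0, "roll": 0}, {"tx": 0, "ty": -1, "tz": 0, "roll": 0}, {"tx": 0, "ty": -1, "tz": 0, "roll": 0}]}}

```text
t: 14.85
eef_pos: [638.3, -79.0, 14.7]
tcp_rot: [3.14, 0.0, -0.176]
ft_force: [-3.9, -12.5, 1.6]
opening: 0.001
grip_force: 6.7
```

Firm contact with the stop. Now I'll reseat the plate against the fence with both fingers.

{"api": "step_arm", "payload": {"grip": 95, "moves": [{"tx": -10, "ty": 14, "tz": 0, "roll": 0}, {"tx": -20, "ty": 40, "tz": -35, "roll": 0}, {"tx": -40, "ty": 40, "tz": -60, "roll": 0}, {"tx": -70, "ty": 20, "tz": -60, "roll": 0}, {"tx": -85, "ty": -10, "tz": -60, "roll": 0}, {"tx": -85, "ty": -45, "tz": -60, "roll": 0}, {"tx": -85, "ty": -72, "tz": -60, "roll": 0}, {"tx": -85, "ty": -75, "tz": -40, "roll": 0}, {"tx": -85, "ty": -75, "tz": -15, "roll": 0}, {"tx": -85, "ty": -75, "tz": 0, "roll": 0}, {"tx": -85, "ty": -75, "tz": 0, "roll": 0}, {"tx": -85, "ty": -75, "tz": 0, "roll": 0}]}}

```text
t: 15.85
eef_pos: [567.7, 11.6, 14.3]
tcp_rot: [-3.141, 0.002, -0.176]
ft_force: [0.6, 0.2, 0.4]
opening: 0.789
grip_force: 0.0
```

Run:
```python
from p import *
s=env.state();print(s["eef_pos"],s["tcp_rot"],s["opening"],s["ft_force"],w2j(s["eef_pos"]))
```

```text
[567.70498315  11.639385    14.2897091 ] [-3.14147166e+00  1.50473891e-03 -1.76227884e-01] 0.789331412119972 [0.64925505 0.18150321 0.36757529] [-18.38911475  46.96800624]
```

Previous contact was at x≈23 in the jig frame.

{"api": "step_arm", "payload": {"moves": [{"tx": 8, "ty": 1, "tz": 0, "roll": 0}, {"tx": 16, "ty": 2, "tz": 0, "roll": 0}, {"tx": 24, "ty": 2, "tz": 0, "roll": 0}, {"tx": 32, "ty": 2, "tz": 0, "roll": 0}, {"tx": 36, "ty": 2, "tz": 0, "roll": 0}, {"tx": 39, "ty": 2, "tz": 0, "roll": 0}, {"tx": 40, "ty": 2, "tz": 0, "roll": 0}, {"tx": 40, "ty": 2, "tz": 0, "roll": 0}]}}

```text
t: 16.52
eef_pos: [607.0, 2.4, 14.6]
tcp_rot: [-3.142, 0.0, -0.176]
ft_force: [-0.0, -0.2, -1.1]
opening: 1.0
grip_force: 0.0
```

{"api": "step_arm", "payload": {"moves": [{"tx": 1, "ty": 0, "tz": 0, "roll": 0}, {"tx": 1.5, "ty": 0, "tz": 0, "roll": 0}, {"tx": 1.5, "ty": 0, "tz": 0, "roll": 0}]}}

```text
t: 16.77
eef_pos: [607.8, 2.3, 14.5]
tcp_rot: [3.142, 0.001, -0.176]
ft_force: [-2.3, 1.1, 1.1]
opening: 0.998
grip_force: 1.5
```

{"api": "step_arm", "payload": {"moves": [{"tx": 1, "ty": 0, "tz": 0, "roll": 0}, {"tx": 1, "ty": 0, "tz": 0, "roll": 0}, {"tx": 1, "ty": 0, "tz": 0, "roll": 0}]}}

```text
t: 17.02
eef_pos: [608.0, 2.3, 14.5]
tcp_rot: [3.141, 0.003, -0.175]
ft_force: [-6.9, 1.5, 4.3]
opening: 1.0
grip_force: 3.6
```

{"api": "step_arm", "payload": {"grip": 0, "moves": [{"tx": -12, "ty": 0, "tz": 0, "roll": 0}, {"tx": -18, "ty": 0, "tz": -25, "roll": 0}, {"tx": -18, "ty": 25, "tz": -60, "roll": 0}, {"tx": -5, "ty": 60, "tz": -60, "roll": 0}, {"tx": 20, "ty": 90, "tz": -60, "roll": 0}, {"tx": 42, "ty": 105, "tz": -60, "roll": 0}, {"tx": 42, "ty": 105, "tz": -60, "roll": 0}, {"tx": 42, "ty": 105, "tz": -60, "roll": 0}, {"tx": 42, "ty": 105, "tz": -40, "roll": 0}, {"tx": 42, "ty": 105, "tz": -15, "roll": 0}, {"tx": 42, "ty": 105, "tz": 0, "roll": 0}, {"tx": 42, "ty": 105, "tz": 0, "roll": 0}]}}

```text
t: 18.02
eef_pos: [630.4, -107.3, 11.7]
tcp_rot: [-3.141, 0.005, -0.175]
ft_force: [0.0, 0.9, 0.4]
opening: 0.215
grip_force: 0.0
```

Run:
```python
from p import *
s=env.state();print(s["eef_pos"],s["tcp_rot"],s["opening"],s["ft_force"],w2j(s["eef_pos"]))
```

```text
[ 630.41701249 -107.28258853   11.72759574] [-3.1409709   0.00493296 -0.17536585] 0.21517253121538873 [0.01727542 0.85843712 0.36249455] [ 63.93225551 -59.32605009]
```

{"api": "step_arm", "payload": {"moves": [{"tx": 1, "ty": 0, "tz": -1, "roll": 0}, {"tx": 1, "ty": 0, "tz": -1, "roll": 0}, {"tx": 1, "ty": 0, "tz": -1, "roll": 0}, {"tx": 1, "ty": 0, "tz": -1, "roll": 0}, {"tx": 1, "ty": -8, "tz": -1, "roll": 0}, {"tx": 1, "ty": -15, "tz": -1, "roll": 0}, {"tx": 1, "ty": -20, "tz": -1, "roll": 0}, {"tx": 1, "ty": -24, "tz": -1, "roll": 0}, {"tx": 1, "ty": -27, "tz": -1, "roll": 0}, {"tx": 1, "ty": -28, "tz": -1, "roll": 0}, {"tx": 1, "ty": -28, "tz": -1, "roll": 0}]}}

```text
t: 18.93
eef_pos: [638.4, -81.0, 15.6]
tcp_rot: [-3.142, -0.0, -0.176]
ft_force: [0.1, 1.1, -0.9]
opening: 0.006
grip_force: 0.0
```

{"api": "step_arm", "payload": {"moves": [{"tx": 0, "ty": -1, "tz": 0, "roll": 0}, {"tx": 0, "ty": -1, "tz": 0, "roll": 0}, {"tx": 0, "ty": -1, "tz": 0, "roll": 0}]}}

```text
t: 19.18
eef_pos: [638.5, -80.5, 15.6]
tcp_rot: [-3.142, 0.0, -0.176]
ft_force: [-0.1, 1.1, 0.1]
opening: 0.003
grip_force: 0.0
```

{"api": "step_arm", "payload": {"moves": [{"tx": 0, "ty": -1, "tz": 0, "roll": 0}, {"tx": 0, "ty": -1, "tz": 0, "roll": 0}, {"tx": 0, "ty": -1, "tz": 0, "roll": 0}]}}

```text
t: 19.43
eef_pos: [638.7, -79.4, 15.6]
tcp_rot: [-3.141, -0.0, -0.176]
ft_force: [-0.0, 0.2, -0.2]
opening: 0.009
grip_force: 0.0
```

{"api": "step_arm", "payload": {"moves": [{"tx": 0, "ty": -1, "tz": 0, "roll": 0}, {"tx": 0, "ty": -1, "tz": 0, "roll": 0}, {"tx": 0, "ty": -1, "tz": 0, "roll": 0}]}}

```text
t: 19.68
eef_pos: [638.7, -79.1, 15.6]
tcp_rot: [3.141, 0.0, -0.176]
ft_force: [-1.4, -5.8, 0.9]
opening: 0.004
grip_force: 2.7
```

{"api": "step_arm", "payload": {"moves": [{"tx": 0, "ty": -0.5, "tz": 0, "roll": 0}, {"tx": 0, "ty": -0.5, "tz": 0, "roll": 0}, {"tx": 0, "ty": -0.5, "tz": 0, "roll": 0}]}}

```text
t: 19.93
eef_pos: [638.7, -79.1, 15.6]
tcp_rot: [3.14, 0.0, -0.176]
ft_force: [-1.8, -7.9, -0.7]
opening: 0.004
grip_force: 4.2
```

The plate sits in contact with both faces. Next I locate the knob precisely.

Run:
```python
from p import *
c=dict(np.load("pics/s4.npz"));g=cv2.cvtColor(c["pixels"],cv2.COLOR_BGR2GRAY)
m=(g<70).astype(np.uint8);m[:,:342]=0;m[:,362:]=0;m[:205]=0;m[245:]=0
n,l,st,ce=cv2.connectedComponentsWithStats(m);print(st[1:],ce[1:])
i=1+st[1:,4].argmax();x,y,w,h,_=st[i]
# knob axis at mid-height z=43
k=onz(c,[ce[i]],43)[0];j=w2j(k);print(k,j,"r",np.hypot(*(j-[18,150])))
print("angle",np.arctan2(18-j[0],150-j[1])+.084)
rr=j-[18,150];kn=np.array([18,150])+rr*95.3/np.hypot(*rr);print("knob",kn)
ph=Y+np.arctan2(-rr[1],-rr[0]);print("shift",shift(j2w(*kn),46,ph-np.pi/2), env.state()["joints"][5])
```

```text
[[349 214   5  15  66]] [[350.95454545 220.90909091]]
[526.54907434 117.08987866  43.        ] [-77.1504931  143.71879878] r 95.3575892445211
angle 1.588878633568768
knob [-77.09302893 143.72259218]
shift [-1.44747e+02 -1.73528e+02 -3.03900e+01 -6.80000e-02] 1.523001665977602
```

{"api": "step_arm", "payload": {"grip": 36, "moves": [{"tx": 0, "ty": 10, "tz": 0, "roll": 0}, {"tx": -5, "ty": 15, "tz": -35, "roll": 0}, {"tx": -20, "ty": 5, "tz": -70, "roll": 0}, {"tx": -40, "ty": -20, "tz": -80, "roll": 0}, {"tx": -60, "ty": -50, "tz": -80, "roll": 0}, {"tx": -82, "ty": -80, "tz": -80, "roll": 0}, {"tx": -104, "ty": -110, "tz": -80, "roll": -0.03}, {"tx": -125, "ty": -140, "tz": -80, "roll": -0.068}, {"tx": -140, "ty": -165, "tz": -80, "roll": -0.068}, {"tx": -145, "ty": -174, "tz": -80, "roll": -0.068}, {"tx": -145, "ty": -174, "tz": -80, "roll": -0.068}, {"tx": -145, "ty": -174, "tz": -80, "roll": -0.068}]}}

```text
t: 20.93
eef_pos: [527.2, 118.5, 95.8]
tcp_rot: [-3.141, -0.001, -0.107]
ft_force: [1.4, -1.1, -0.0]
opening: 0.378
grip_force: 0.0
```

Run:
```python
from p import *
s=env.state();print(s["eef_pos"],s["tcp_rot"],s["opening"],w2j(s["eef_pos"]),shift(j2w(-77.1,143.7),46,Y+.066-np.pi/2))
```

```text
[527.16898403 118.4918188   95.77231135] [-3.14147520e+00 -6.41295098e-04 -1.07431800e-01] 0.37836476217162907 [-76.78220607 145.20678025] [-0.417  1.482 49.772  0.   ]
```

{"api": "step_arm", "payload": {"moves": [{"tx": 0, "ty": 1, "tz": 20, "roll": 0}, {"tx": 0, "ty": 1, "tz": 40, "roll": 0}, {"tx": 0, "ty": 1, "tz": 50, "roll": 0}, {"tx": 0, "ty": 1, "tz": 50, "roll": 0}, {"tx": 0, "ty": 1, "tz": 50, "roll": 0}]}}

```text
t: 21.35
eef_pos: [526.9, 116.9, 45.5]
tcp_rot: [3.141, 0.001, -0.11]
ft_force: [0.2, 0.2, 0.5]
opening: 0.377
grip_force: 0.0
```

{"api": "step_arm", "payload": {"moves": [{"tx": 0.5, "ty": 9.5, "tz": 0, "roll": -0.1}, {"tx": 1.9, "ty": 18.9, "tz": 0, "roll": -0.2}, {"tx": 4.2, "ty": 28.1, "tz": 0, "roll": -0.3}, {"tx": 7.5, "ty": 37, "tz": 0, "roll": -0.4}, {"tx": 11.6, "ty": 45.5, "tz": 0, "roll": -0.5}, {"tx": 16.6, "ty": 53.6, "tz": 0, "roll": -0.6}, {"tx": 22.3, "ty": 61.2, "tz": 0, "roll": -0.7}, {"tx": 28.8, "ty": 68.1, "tz": 0, "roll": -0.8}, {"tx": 35.9, "ty": 74.4, "tz": 0, "roll": -0.9}, {"tx": 43.7, "ty": 79.9, "tz": 0, "roll": -1.0}, {"tx": 51.9, "ty": 84.7, "tz": 0, "roll": -1.1}, {"tx": 51.9, "ty": 84.7, "tz": 0, "roll": -1.1}]}}

```text
t: 22.35
eef_pos: [570.7, 26.7, 46.8]
tcp_rot: [3.139, -0.001, 0.995]
ft_force: [0.2, -1.1, 0.4]
opening: 0.379
grip_force: 0.0
```

Run:
```python
from p import *
s=env.state();j=w2j(s["eef_pos"]);print(s["eef_pos"],s["tcp_rot"],s["ft_force"],j,np.hypot(*(j-[18,150])),"tcp swing",np.arctan2(18-j[0],150-j[1])+.084)
```

```text
[570.74248081  26.70196942  46.77090424] [ 3.13932663e+00 -1.23416821e-03  9.95079012e-01] [ 0.16518606 -1.05276936  0.40738506] [-18.00055923  62.32889378] 94.77480219292563 tcp swing 0.4736381366269571
```

{"api": "step_arm", "payload": {"moves": [{"tx": 0.5, "ty": 9.5, "tz": 0, "roll": -0.1}, {"tx": 1.9, "ty": 18.9, "tz": 0, "roll": -0.2}, {"tx": 4.2, "ty": 28.1, "tz": 0, "roll": -0.3}, {"tx": 7.5, "ty": 37, "tz": 0, "roll": -0.4}, {"tx": 9.4, "ty": 41.3, "tz": 0, "roll": -0.45}, {"tx": 11.6, "ty": 45.5, "tz": 0, "roll": -0.5}, {"tx": 11.6, "ty": 45.5, "tz": 0, "roll": -0.5}, {"tx": 11.6, "ty": 45.5, "tz": 0, "roll": -0.5}]}}

```text
t: 23.02
eef_pos: [613.4, 12.9, 46.2]
tcp_rot: [3.141, -0.0, 1.488]
ft_force: [-0.9, 0.2, -0.1]
opening: 0.381
grip_force: 0.0
```

{"api": "step_arm", "payload": {"moves": [{"tx": 0, "ty": 2, "tz": 0, "roll": 0}, {"tx": 0, "ty": 4, "tz": 0, "roll": 0}, {"tx": 0, "ty": 5, "tz": 0, "roll": 0}, {"tx": 0, "ty": 5, "tz": 0, "roll": 0}]}}

```text
t: 23.35
eef_pos: [618.6, 12.4, 45.8]
tcp_rot: [3.141, -0.0, 1.491]
ft_force: [0.5, 0.9, 1.3]
opening: 0.381
grip_force: 0.0
```

Run:
```python
from p import *
s=env.state();j=w2j(s["eef_pos"]);print(s["eef_pos"],s["tcp_rot"],s["ft_force"],j,np.hypot(*(j-[18,150])),"tcp swing",np.arctan2(18-j[0],150-j[1])+.084)
```

```text
[618.62465925  12.44910646  45.75292388] [ 3.14124639e+00 -7.23294767e-05  1.49102164e+00] [0.49574218 0.85794997 1.27542921] [31.62438206 56.56588101] 94.42223455727797 tcp swing -0.06079754389445323
```

{"api": "step_arm", "payload": {"moves": [{"tx": 0, "ty": 1, "tz": 0, "roll": 0}, {"tx": 0, "ty": 2, "tz": 0, "roll": 0}, {"tx": 0, "ty": 3, "tz": 0, "roll": 0}, {"tx": 0, "ty": 3, "tz": 0, "roll": 0}]}}

```text
t: 23.68
eef_pos: [621.6, 12.2, 45.6]
tcp_rot: [3.141, -0.0, 1.492]
ft_force: [-1.1, -0.4, 0.3]
opening: 0.381
grip_force: 0.0
```

{"api": "step_arm", "payload": {"moves": [{"tx": 0, "ty": 1, "tz": 0, "roll": 0}, {"tx": 0, "ty": 1, "tz": 0, "roll": 0}, {"tx": 0, "ty": 1, "tz": 0, "roll": 0}]}}

```text
t: 23.93
eef_pos: [622.5, 12.1, 45.6]
tcp_rot: [3.141, -0.0, 1.492]
ft_force: [0.1, 0.6, -0.5]
opening: 0.377
grip_force: 0.0
```

{"api": "step_arm", "payload": {"moves": [{"tx": 0, "ty": 1, "tz": 0, "roll": 0}, {"tx": 0, "ty": 1, "tz": 0, "roll": 0}, {"tx": 0, "ty": 1, "tz": 0, "roll": 0}]}}

```text
t: 24.18
eef_pos: [623.2, 12.1, 45.6]
tcp_rot: [-3.141, -0.0, 1.492]
ft_force: [-2.3, 0.2, 1.2]
opening: 0.377
grip_force: 1.0
```

{"api": "step_arm", "payload": {"moves": [{"tx": 0, "ty": 1, "tz": 0, "roll": 0}, {"tx": 0, "ty": 1, "tz": 0, "roll": 0}, {"tx": 0, "ty": 1, "tz": 0, "roll": 0}]}}

```text
t: 24.43
eef_pos: [623.3, 12.1, 45.5]
tcp_rot: [-3.139, -0.0, 1.492]
ft_force: [-6.6, -0.2, 3.4]
opening: 0.378
grip_force: 3.1
```

Run:
```python
from p import *
s=env.state();j=w2j(s["eef_pos"]);print(s["eef_pos"],s["ft_force"],j,s["grip_force"])
```

```text
[623.29658182  12.06631617  45.51608441] [-6.62547124 -0.21657922  3.37213966] [36.29215858 56.99628924] 3.141302838921547
```

{"api": "step_arm", "payload": {"moves": [{"tx": 0, "ty": -5, "tz": 0, "roll": 0}, {"tx": 0, "ty": -10, "tz": 0, "roll": 0}, {"tx": 0, "ty": -10, "tz": -25, "roll": 0}, {"tx": 0, "ty": -10, "tz": -60, "roll": 0}, {"tx": -20, "ty": -10, "tz": -90, "roll": 0}, {"tx": -40, "ty": -10, "tz": -120, "roll": 0}, {"tx": -60, "ty": -10, "tz": -150, "roll": 0}, {"tx": -80, "ty": -10, "tz": -180, "roll": 0}, {"tx": -100, "ty": -10, "tz": -210, "roll": 0}, {"tx": -120, "ty": -10, "tz": -230, "roll": 0}, {"tx": -135, "ty": -10, "tz": -240, "roll": 0}, {"tx": -140, "ty": -10, "tz": -240, "roll": 0}]}}

```text
t: 25.43
eef_pos: [603.7, -128.8, 287.6]
tcp_rot: [3.138, 0.001, 1.49]
ft_force: [0.1, -1.0, -0.2]
opening: 0.379
grip_force: 0.0
```

Run:
```python
from p import *
from cell import optics
s=env.state();print(s["eef_pos"],s["ft_force"])
c=optics.read_camera("wrist");np.savez("pics/w5.npz",**c);d=optics.read_camera("scene")
P=proj(c,[[*j2w(95,115),22],[*j2w(35,115),22],[*j2w(35,-25),22],[*j2w(95,-25),22],[*j2w(26,55),64]]);print(P.round(1).tolist())
x0,y0=np.clip(P.min(0)-40,0,None).astype(int);x1,y1=(P.max(0)+40).astype(int)
k=c["pixels"][y0:min(y1,400),x0:min(x1,640)];f=min(800/k.shape[1],590/k.shape[0]);print(x0,y0,f)
cv2.imwrite("pics/w5c.png",cv2.resize(k,None,fx=f,fy=f,interpolation=cv2.INTER_CUBIC))
cv2.imwrite("pics/s5.png",cv2.resize(d["pixels"][180:280,220:355],None,fx=5.5,fy=5.5,interpolation=cv2.INTER_CUBIC))
```

```text
[ 603.66741919 -128.77901354  287.56564873] [ 0.12896876 -0.99534307 -0.22456118]
[[370.8, 40.8], [328.6, 36.4], [319.5, 138.0], [358.4, 141.7], [318.2, 75.9]]
278 0 3.2596685082872927
```

View pics/w5c.png

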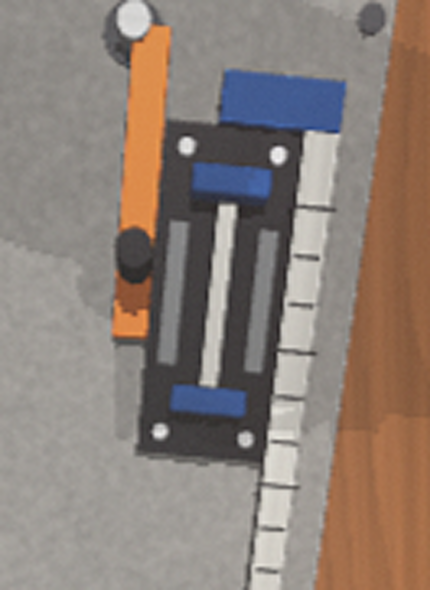

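View pics/s5.png

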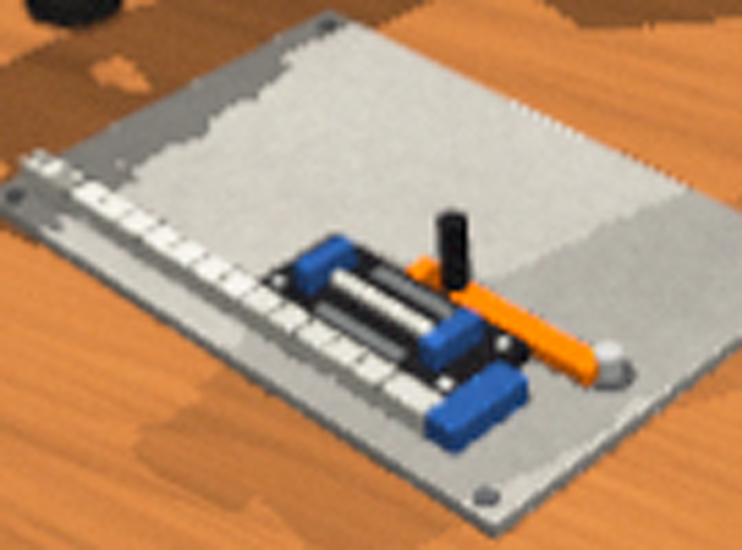

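In both views the plate is flush on the fence (wrist crop x≈300) and against the blue stop (y≈128), and the keeper lies along its free edge (x≈160). The arm is clear.

{"api": "step_arm", "payload": {"moves": [{"tx": 0, "ty": 0, "tz": 0, "roll": 0}, {"tx": 0, "ty": 0, "tz": 0, "roll": 0}, {"tx": 0, "ty": 0, "tz": 0, "roll": 0}]}}

```text
t: 25.78
eef_pos: [603.3, -125.8, 284.4]
tcp_rot: [-3.14, -0.001, 1.493]
ft_force: [-0.2, 0.2, -1.1]
opening: 0.382
grip_force: 0.0
```

```bash
python3 -c "
from cell import env
print(env.job_done())"
```

```text
the job is handed in; nothing more can be done
None
```

I handed the job in at about 26 s: I swung the keeper clear, pushed the plate flush against the fence and end stop (checked by contact force and camera), then closed the keeper against its free edge; no verdict came back.

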